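Unlock the measuring slide and run it to its end stop

ROBOT

A 6-joint arm with a two-finger parallel gripper is mounted at the origin on a cart in front of the work surface, level with it; the furniture and walls round the work are solid. World frame = base frame: x ahead of the robot, y to its left, z up, the work surface at z = 0. Lengths are in m, angles in rad, forces in N, time in s.
With the tool pointing down it reaches from about 0.425 to 1.125 m from the base axis. Payload 14.9 kg.
Tool frame: the origin (TCP) lies where the fingers leave the gripper's body, on its centre line; the fingertips stand 78 mm ahead of it and the grasp point (between the pads) lies 60 mm ahead of it; z points along the fingers, y is the line along which they close (so a half turn about z gives the same grasp; the last joint's range is limited). The gripper opens to 91 mm and grips with 3 to 60 N. Pads are 32 mm wide; open, the fingers measure 118 mm over their backs; the gripper's body (76 mm by 178 mm) begins 60 mm behind the grasp point.
Start: joints at [0.729, 0.379, 1.734, -0, 1.028, -0.033], TCP at [0.506, 0.483, 0.292] pointing down, gripper open.
Joint ranges: [-2.77, 2.77], [-0.74, 2.19], [0, 2.66], [-1.06, 4.2], [0.31, 2.87], [-3.08, 3.08]. Speed limits (rad/s): [1.89, 1.89, 2.39, 3.14, 3.14, 3.14].

INTERFACE

Orientations are given as a unit quaternion [x, y, z, w].
In Python, from bench import * gives the robot as it stands. The module is installed in compiled form; this text tells all that it offers.
- The arm moves only by the tool send_rows, never from a script. Its argument "targets" is a list of rows, each a list of 6 numbers: the shift along the tool's x, y, z in mm, then the turn, a rotation vector about the tool's x, y, z in rad. In form: [[x, y, z, rx, ry, rz], ...]. A call has 1 to 8 rows; each row is the pose to reach, as a shift and turn from the pose commanded when the call began, along the tool's axes at that moment; what a row does not reach only later rows make up. A row lasts 1/12 s, in which the tool goes at most 41.7 mm and 7.16 degrees, less where a joint would pass 70% of its speed; a pose out of reach is approached as far as the arm can. A call with a gripper value outside its range is refused whole. "hand" is the finger opening in mm, from 0 to 91.2, set as the call begins (left out, the last holds). The fingers move at their own pace and stop on an object; the grip force is fixed at half the most. Time passes only in rows, so rows that repeat a pose let the fingers close. It gives the time, the measured TCP pose, the force, the opening and the grip force at its end, in the units of the state.
- get_obs(): the state, without advancing time (a new reading comes with each control period).
- snapshot(name): name is "side" or "top"; returns a dict with "frame" (480x640x3 uint8, red, green, blue), "fx", "fy", "cx", "cy" (pixels), "camera_from_world" (4x4, takes a point from world to camera coordinates). Camera axes: x right, y down, z forward; pixel columns grow to the right and rows downward; lengths in m; the calibration is good to about 2 mm. A picture is of the moment at which its call begins. There is no depth.
- finish_job(): hands the job in; it is judged then, once.
The state is a dict: "clock": time; "joint_positions": joint angles; "joint_vel": joint speeds; "effort": joint torques, N m; "ee_pos": TCP position; "ee_rot": TCP orientation; "contact_force": force on the tool from outside, world axes, zero at the start; "ft_torque": the same for the moment, N m; "opening": finger opening in m; "grasp_force": force on a finger pad.
Only numpy, scipy, OpenCV 4.12 (cv2) and the standard library are available. Lean on these libraries where they do the work, as an engineer would, in place of code of your own. Each camera call takes 0.05 s, during which the arm holds its last target. There are 200 camera calls.

TASK

Bring the ring gauge under the measuring head: press the lock button on the slide's carriage with the fingertips and, keeping it held down, push the carriage along its rails all the way against the end stop beside the measuring head; then let the button spring up and move clear. Nothing is to be grasped or lifted: do not touch the ring gauge, which rides along in its nest, and leave the other things on the plate where they lie.

Things in the scene. Friction and masses are not known exactly. Their poses are not given: they have to be found in the camera images.
- slide: fixed measuring slide: grey bed 130 x 320 x 14 mm, two rails along its y. Origin: between the rails, at the bed's underside on the plate; z up. Bed x -55 to +75, y -160 to +160 mm. End blocks 44 mm high at y = -150 and +150; the end stop meant is the +y one, by the measuring head (96 mm high post at x 61, y 105; stylus over x 0, y 105, tip 71 mm up). Yaw 0: y to the robot's left
- carriage (a joint): carriage along the slide's +y, in m: 0 at the -y end, 0.12 = hard against the end stop; starts at 0. Aluminium, 90 (x) x 160 (y) x 20 mm, flat top 46 mm above the plate, centred at slide y = -60 mm + travel. With the button up pins lock it (1 to 2 mm play) in notches 10 mm apart, the last at 0.12; with the button down it slides with about 1 N
- lock_button (a joint): travel of the lock button in m: 0 = up, 0.010 = fully down. Its spring takes 2.5 N to start, 7 N at full travel; the carriage is free from about 0.006 on. Let go, it springs up and locks the carriage again.
- button_top (a point): centre of the top of the lock button: round, black, 22 mm in diameter, on the carriage's centre line 30 mm to the -y side of its middle. It stands 64 mm above the plate when up, 54 mm fully down (the carriage's top is at 46 mm), in a collar 33 mm in diameter and 3 mm high. The point moves with button and carriage
- rest_face (a point): middle of the finger rest's face towards the button, 24 mm from the button's axis, 22 mm above the carriage's top. The rest is an upright plate on the carriage, 60 mm wide (x), 10 mm thick, 29 mm high. Fingertips holding the button down can push it in the slide's +y; their friction on the button also drags the carriage
- gauge_seat (a point): point on the carriage's flat top, 46 mm above the plate, in the middle of the gauge's nest of four strips 5 mm high, 75 mm to the +y side of the button's axis; its axes are the slide's. The ring gauge's centre should be here
- ring_gauge: loose knurled steel ring gauge, 54 mm in diameter, 18 mm high, lying flat in the nest on the carriage with about 2 mm of play; origin: centre of its underside. Not to be touched
- gauge_block_tall: bystander: loose steel gauge block 30 x 9 mm, standing 25 mm high, in front of the slide; origin: centre of its underside
- gear: bystander: loose gear 51 mm in diameter, 20 mm high, beside the slide; origin: centre of its underside
- plug_gauge: bystander: loose plug gauge 21 x 118 x 21 mm lying on the plate; origin: centre of its underside
- flange_part: bystander: loose flanged part 70 mm in diameter, 31 mm high; origin: centre of its underside
- gauge_block: bystander: loose gauge block 35 x 9 x 20 mm; origin: centre of its underside

How it is judged:
By the outcome, as a careful person would: the job done as asked, in the order asked, and still so for the second after the job is handed in, with the robot touching nothing.
It also fails if it takes over 37 s, if anything falls off the work surface, if the arm or the gripper's body presses on something with over 40 N, if the wrist force passes 120 N, or if a joint passes its speed limit or range.

## Working session

There is one attempt and no reset: what is moved stays moved. The work goes in short steps, Python scripts to look and compute and a tool call to move; the robot and the scene stay as the last step left them, time stands still between calls to the robot, and variables do not carry over. Pictures are saved under pics/ and viewed, at most 10 in all, crops included, and the job is handed in when it is done.

Besides the shell and the picture viewer there is one more tool, called after "Emit:" as a command line: name --pt "numbers of a row" for each row, then --argument value for the rest. send_rows: Moves the arm, as the interface text tells. Its arguments: {"type":"object","properties":{"targets":{"type":"array"},"hand":{"type":"number"}},"required":["targets"]}

```bash
mkdir -p pics
python3 - <<'E'
from bench import *
import cv2,numpy as np,pickle
o=get_obs();print({k:np.round(o[k],3) for k in o})
for n in("side","top"):
    s=snapshot(n);pickle.dump(s,open(n+".pkl","wb"));cv2.imwrite(f"pics/{n}0.png",s["frame"][:,:,::-1])
    print(n,s["fx"],s["fy"],s["cx"],s["cy"],np.round(s["camera_from_world"],3).tolist())
E
```

```text
{'clock': np.float64(0.0), 'joint_positions': array([ 0.729,  0.379,  1.735, -0.   ,  1.028, -0.033]), 'joint_vel': array([ 0.   , -0.001,  0.   ,  0.001,  0.001,  0.001]), 'effort': array([ 1.0000e-03, -7.6373e+01, -4.3436e+01,  6.5000e-02,  4.3000e-02,
       -0.0000e+00]), 'ee_pos': array([0.506, 0.483, 0.292]), 'ee_rot': array([ 0.393,  0.919, -0.001, -0.   ]), 'contact_force': array([-0.593, -0.049,  1.432]), 'ft_torque': array([-0.068, -0.013, -0.025]), 'grasp_force': np.float64(0.0), 'opening': np.float64(0.091)}
side 451.3835559737542 451.3835559737542 315.4349306344229 235.1747152839708 [[-0.909, -0.417, -0.018, 0.51], [-0.251, 0.58, -0.775, 0.148], [0.334, -0.7, -0.632, 0.934], [0.0, 0.0, 0.0, 1.0]]
top 484.6160359130134 484.6160359130134 321.2488087559532 245.57456444234822 [[0.001, -1.0, 0.023, 0.047], [-0.996, -0.003, -0.09, 0.53], [0.091, -0.022, -0.996, 1.085], [0.0, 0.0, 0.0, 1.0]]
```

View pics/top0.png

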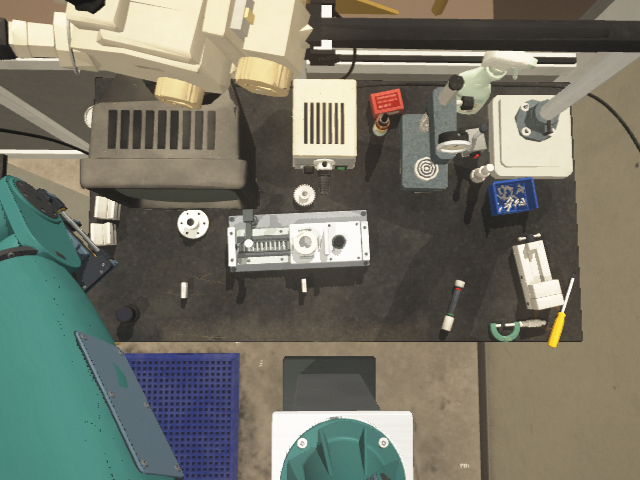

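View pics/side0.png

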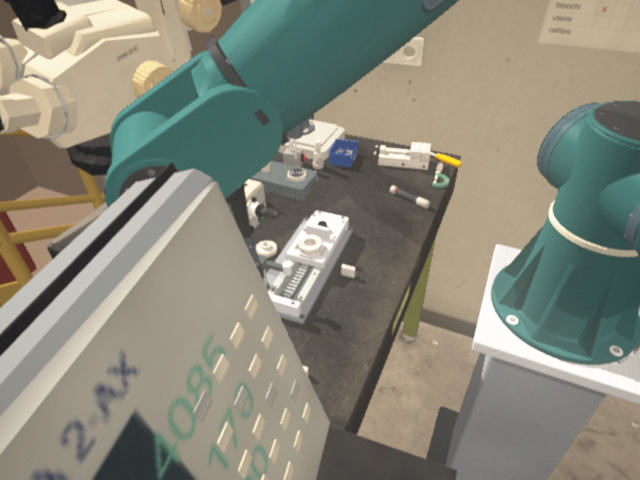

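The top view shows the slide at columns 228–370, rows 211–271, with the button near (339,241), the ring near (306,241) and the measuring head at the left (+y) end. I'll enlarge it.

Run:
```python
import cv2,pickle
t=pickle.load(open("top.pkl","rb"))["frame"][200:280,220:380,::-1]
cv2.imwrite("pics/top_c.png",cv2.resize(t,(800,400),interpolation=cv2.INTER_CUBIC))
t=pickle.load(open("side.pkl","rb"))["frame"][200:325,250:370,::-1]
cv2.imwrite("pics/side_c.png",cv2.resize(t,(576,600),interpolation=cv2.INTER_CUBIC))
```

```text
(no output)
```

View pics/top_c.png

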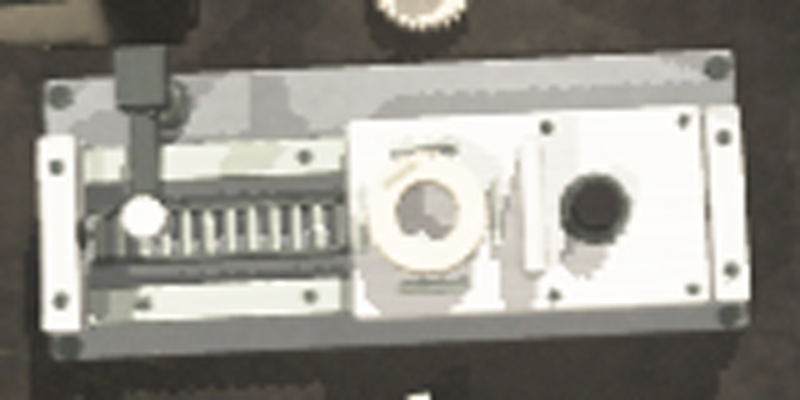

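View pics/side_c.png

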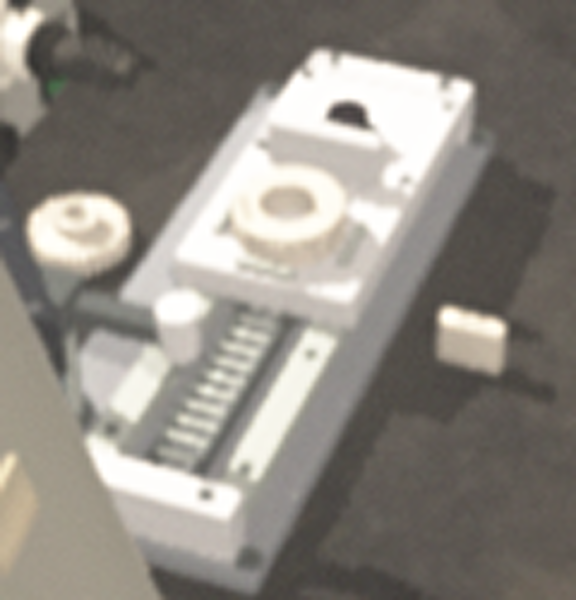

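Top crop: bed corners at (45,80), (733,50), (748,327), (47,360). The button is at (597,206), the ring at (428,212), the carriage's +y corners at (350,122) and (352,318), and the end blocks at (60,233) and (728,203). Side crop: the button is partly hidden behind the rest at about (349,112). The bed corner at (250,590) and ring hole centre (290,202) serve as checks. I'll fit the slide pose from these.

```bash
cat > h.py <<'E'
import numpy as np,pickle
from scipy.optimize import least_squares
from scipy.spatial.transform import Rotation as R
def proj(s,P):
    T=s["camera_from_world"];c=np.asarray(P)@T[:3,:3].T+T[:3,3]
    return c[:,:2]/c[:,2:]*[s["fx"],s["fy"]]+[s["cx"],s["cy"]]
def w(p,L):
    c,s=np.cos(p[2]),np.sin(p[2]);L=np.asarray(L)/1000.
    return np.c_[p[0]+c*L[:,0]-s*L[:,1],p[1]+s*L[:,0]+c*L[:,1],L[:,2]]
E
python3 - <<'E'
from h import *
t=pickle.load(open("top.pkl","rb"));s=pickle.load(open("side.pkl","rb"))
L=[(75,160,14),(75,-160,14),(-55,-160,14),(-55,160,14),(0,-90,64),(0,-15,64),(45,20,46),(-45,20,46),(0,150,44),(0,-150,44)]
U=np.array([(45,80),(733,50),(748,327),(47,360),(597,206),(428,212),(350,122),(352,318),(60,233),(728,203)])/5+[220,200]-.4
L2=[(-55,160,14),(0,-15,64),(-55,-160,14)];U2=np.array([(250,590),(290,202),(492,142)])/4.8+[250,200]-.4
f=lambda p:np.r_[proj(t,w(p,L))-U]
for n,g in(("top",lambda p:f(p).ravel()),("both",lambda p:np.r_[f(p).ravel(),(proj(s,w(p,L2))-U2).ravel()])):
    r=least_squares(g,[.55,-.02,0],loss="soft_l1");print(n,r.x,np.round(g(r.x).reshape(-1,2),1).tolist())
p=r.x;np.save("p.npy",p)
b=w(p,[(0,-90,64)])[0];print("button",b)
from bench import *
o=get_obs();q=R.from_quat(o["ee_rot"]);yd=np.array([-np.sin(p[2]),np.cos(p[2]),0])
for k in(1,-1):
    tgt=R.from_matrix(np.c_[np.cross(k*yd,[0,0,-1]),k*yd,[0,0,-1]]);print(k,(q.inv()*tgt).as_rotvec())
print("shift tool mm to 12 mm... above button (tip z 0.120)",q.inv().apply(np.r_[b[:2],.198]-o["ee_pos"])*1000)
print("slide +y world",yd)
E
```

```text
top [0.53334139 0.09955873 0.047207  ] [[-0.4, -0.4], [0.1, -0.1], [0.1, 0.3], [0.8, -0.1], [0.1, -0.1], [-0.1, 0.1], [-0.8, -0.3], [0.4, 0.5], [-0.2, 0.0], [-0.0, 0.2]]
both [0.53357347 0.10009974 0.04562307] [[-0.6, -0.6], [-0.1, -0.1], [-0.1, 0.3], [0.6, -0.3], [-0.1, -0.2], [-0.3, 0.0], [-1.0, -0.5], [0.1, 0.4], [-0.4, -0.2], [-0.3, 0.2], [0.9, -2.9], [0.1, -0.2], [1.1, -2.2]]
button [0.53767813 0.01019339 0.064     ]
1 [-8.71322177e-04 -4.19924444e-04 -8.54394189e-01]
-1 [-5.11741182e-04  1.06183731e-03  2.28719820e+00]
shift tool mm to 12 mm... above button (tip z 0.120) [-363.8249302  -303.63121309   93.95801822]
slide +y world [-0.04560725  0.99895945  0.        ]
```

Fit residuals are under 1 px in the top view. The button is at (0.538, 0.010) and the yaw is 0.046. I'll go over it at height with the fingers closed and aligned along the rails, 5 mm towards the rest.

Emit:
send_rows --pt "-360 -300 0 0 0 -0.854" --pt "-360 -300 0 0 0 -0.854" --pt "-360 -300 0 0 0 -0.854" --pt "-360 -300 0 0 0 -0.854" --pt "-360 -300 0 0 0 -0.854" --pt "-360 -300 0 0 0 -0.854" --pt "-360 -300 0 0 0 -0.854" --pt "-360 -300 0 0 0 -0.854" --hand 0

```text
clock: 0.77
ee_pos: [0.5282, 0.1529, 0.2921]
ee_rot: [-0.027, 1.0, -0.0, -0.0]
contact_force: [0.9, 0.5, 1.1]
opening: 0.0408
grasp_force: 0.0
```

```bash
cat > st.py <<'E'
from h import *
from bench import *
o=get_obs();q=R.from_quat(o["ee_rot"]);p=np.load("p.npy")
d=o["ee_pos"]-[p[0],p[1],0];c,s=np.cos(p[2]),np.sin(p[2])
print("t",o["clock"],"tip in slide mm",np.round([(c*d[0]+s*d[1])*1e3,(-s*d[0]+c*d[1])*1e3,(d[2]-.078)*1e3],1),"F",np.round(o["contact_force"],1),"open",round(float(o["opening"]),4))
print("yaw of tool y",np.arctan2(*(q.apply([0,1,0])[[1,0]]))-np.pi/2-p[2])
yd=np.array([-s,c,0])
print("rot left",(q.inv()*R.from_matrix(np.c_[np.cross(yd,[0,0,-1]),yd,[0,0,-1]])).as_rotvec().round(3))
g=w(p,[(0,-85,0)])[0];print("shift to (0,-85,tip90)",(q.inv().apply(g+[0,0,.168]-o["ee_pos"])*1e3).round(1))
E
python3 st.py
```

```text
t 0.7667 tip in slide mm [ -2.9  53.  214.1] F [0.9 0.5 1.1] open 0.0408
yaw of tool y 0.0074039442004913
rot left [-0.    -0.     0.007]
shift to (0,-85,tip90) [  -1.9 -138.   124.2]
```

Emit:
send_rows --pt "-1 -42 0 0 0 0" --pt "-1 -83 0 0 0 0" --pt "-2 -125 25 0 0 0" --pt "-2 -135 60 0 0 0" --pt "-2 -135 95 0 0 0" --pt "-2 -135 115 0 0 0" --pt "-2 -135 120 0 0 0" --pt "-2 -135 120 0 0 0"

```text
clock: 1.43
ee_pos: [0.536, 0.02, 0.1711]
ee_rot: [-0.023, 1.0, 0.0, -0.001]
contact_force: [-0.0, 0.4, 1.2]
opening: 0.0003
grasp_force: 0.0
```

```bash
python3 st.py
python3 - <<'E'
from bench import *
import cv2
a=snapshot("top")["frame"][200:280,280:400,::-1]
b=snapshot("side")["frame"][150:290,250:370,::-1]
cv2.imwrite("pics/m1.png",cv2.hconcat([cv2.resize(a,(420,280)),cv2.resize(b,(240,280))]))
E
```

```text
t 1.4333 tip in slide mm [ -1.2 -80.2  93.1] F [-0.   0.4  1.2] open 0.0003
yaw of tool y -0.0005357331102478907
rot left [ 0.    -0.003 -0.001]
shift to (0,-85,tip90) [-1.2 -4.8  3.1]
```

View pics/m1.png

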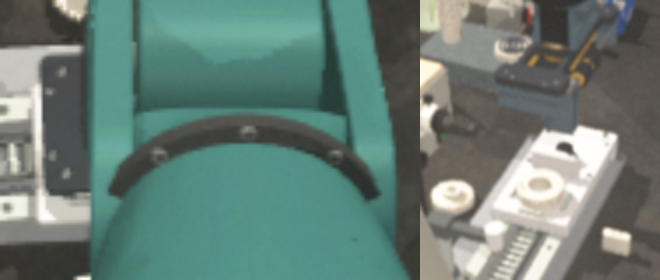

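The side image shows the closed fingers directly above the button, with the rest on the near side. Descending to touch.

Emit:
send_rows --pt "-1 -5 8 0 0 0" --pt "-1 -5 18 0 0 0" --pt "-1 -5 23 0 0 0" --pt "-1 -5 26 0 0 0" --pt "-1 -5 29 0 0 0" --pt "-1 -5 32 0 0 0" --pt "-1 -5 32 0 0 0" --pt "-1 -5 32 0 0 0"

```text
clock: 2.2
ee_pos: [0.5379, 0.0151, 0.1403]
ee_rot: [-0.023, 1.0, 0.0, -0.0]
contact_force: [-2.2, -0.2, 3.3]
opening: 0.0003
grasp_force: 1.6
```

```bash
python3 st.py
```

```text
t 2.2 tip in slide mm [  0.5 -85.1  62.3] F [-2.2 -0.2  3.3] open 0.0003
yaw of tool y -0.0003371677526117084
rot left [ 0. -0. -0.]
shift to (0,-85,tip90) [  0.5   0.1 -27.7]
```

Contact with the button is at about 62–64 mm, as expected. Pressing further.

Emit:
send_rows --pt "0 0 2 0 0 0" --pt "0 0 4 0 0 0" --pt "0 0 6 0 0 0" --pt "0 0 7 0 0 0" --pt "0 0 8 0 0 0" --pt "0 0 8 0 0 0" --pt "0 0 8 0 0 0"

```text
clock: 2.78
ee_pos: [0.5381, 0.015, 0.1325]
ee_rot: [-0.023, 1.0, 0.0, 0.0]
contact_force: [-3.6, 0.3, 9.8]
opening: 0.0007
grasp_force: 4.8
```

```bash
python3 st.py
```

```text
t 2.7833 tip in slide mm [  0.6 -85.2  54.5] F [-3.6  0.3  9.8] open 0.0007
yaw of tool y -0.0005006378376887083
rot left [ 0.     0.    -0.001]
shift to (0,-85,tip90) [  0.6   0.2 -35.5]
```

The button is down 9.5 mm at about 8 N. Starting the push.

Emit:
send_rows --pt "0 2 0 0 0 0" --pt "0 5 0 0 0 0" --pt "0 9 0 0 0 0" --pt "0 14 0 0 0 0" --pt "0 19 0 0 0 0" --pt "0 24 0 0 0 0" --pt "0 29 0 0 0 0" --pt "0 34 0 0 0 0"

```text
clock: 3.45
ee_pos: [0.5365, 0.0492, 0.1325]
ee_rot: [-0.023, 1.0, -0.0, -0.0]
contact_force: [-4.6, -1.2, 10.2]
opening: 0.0004
grasp_force: 5.1
```

```bash
python3 st.py
python3 - <<'E'
from bench import *
import cv2
b=snapshot("side")["frame"][150:325,230:370,::-1]
cv2.imwrite("pics/m2.png",cv2.resize(b,(480,600),interpolation=cv2.INTER_CUBIC))
E
```

```text
t 3.45 tip in slide mm [  0.6 -51.   54.5] F [-4.6 -1.2 10.2] open 0.0004
yaw of tool y -0.00031715604345371184
rot left [-0. -0. -0.]
shift to (0,-85,tip90) [  0.6 -34.  -35.5]
```

View pics/m2.png

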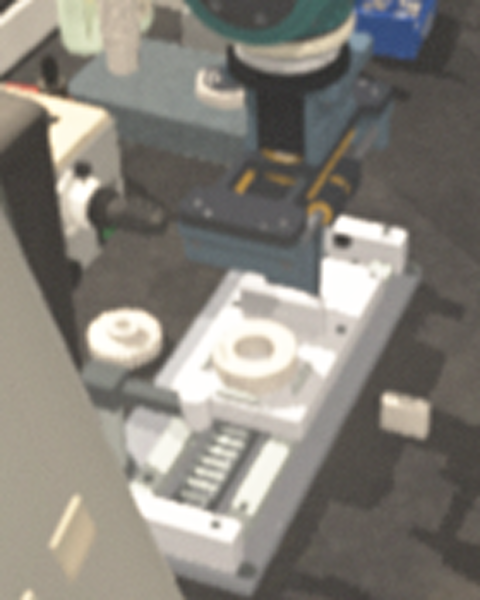

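The carriage has followed and the ring is in its nest, with the gap now visible at the -y end block. Continuing.

Emit:
send_rows --pt "0 5 0 0 0 0" --pt "0 10 0 0 0 0" --pt "0 15 0 0 0 0" --pt "0 20 0 0 0 0" --pt "0 25 0 0 0 0" --pt "0 30 0 0 0 0" --pt "0 35 0 0 0 0" --pt "0 40 0 0 0 0"

```text
clock: 4.17
ee_pos: [0.5346, 0.0891, 0.1325]
ee_rot: [-0.023, 1.0, -0.0, -0.0]
contact_force: [-4.3, -2.2, 9.7]
opening: 0.0005
grasp_force: 5.2
```

Emit:
send_rows --pt "0 5 0 0 0 0" --pt "0 10 0 0 0 0" --pt "0 15 0 0 0 0" --pt "0 20 0 0 0 0" --pt "0 25 0 0 0 0" --pt "0 30 0 0 0 0" --pt "0 34 0 0 0 0" --pt "0 37 0 0 0 0"

```text
clock: 4.83
ee_pos: [0.5328, 0.1262, 0.1325]
ee_rot: [-0.023, 1.0, -0.0, -0.0]
contact_force: [-4.5, -2.8, 11.4]
opening: 0.0003
grasp_force: 5.6
```

Emit:
send_rows --pt "0 2 0 0 0 0" --pt "0 4 0 0 0 0" --pt "0 6 0 0 0 0" --pt "0 8 0 0 0 0" --pt "0 9 0 0 0 0" --pt "0 10 0 0 0 0" --pt "0 11 0 0 0 0" --pt "0 11 0 0 0 0"

```text
clock: 5.5
ee_pos: [0.5326, 0.1367, 0.1324]
ee_rot: [-0.023, 1.0, -0.0, 0.0]
contact_force: [-2.5, -4.5, 8.1]
opening: 0.0008
grasp_force: 4.4
```

```bash
python3 st.py
```

```text
t 5.5 tip in slide mm [ 0.7 36.6 54.4] F [-2.5 -4.5  8.1] open 0.0008
yaw of tool y -3.622557145420424e-05
rot left [-0.  0. -0.]
shift to (0,-85,tip90) [   0.7 -121.7  -35.5]
```

Emit:
send_rows --pt "0 1 0 0 0 0" --pt "0 2 0 0 0 0" --pt "0 3 0 0 0 0" --pt "0 4 0 0 0 0" --pt "0 4 0 0 0 0"

```text
clock: 5.92
ee_pos: [0.5328, 0.1408, 0.1325]
ee_rot: [-0.023, 1.0, -0.0, 0.001]
contact_force: [0.2, -3.7, 6.4]
opening: -0.0001
grasp_force: 3.3
```

Emit:
send_rows --pt "0 0.5 0 0 0 0" --pt "0 1 0 0 0 0" --pt "0 1.5 0 0 0 0" --pt "0 1.5 0 0 0 0"

```text
clock: 6.25
ee_pos: [0.5327, 0.1422, 0.1325]
ee_rot: [-0.023, 1.0, -0.0, 0.001]
contact_force: [-0.4, -4.4, 6.6]
opening: 0.0003
grasp_force: 3.3
```

```bash
python3 st.py
python3 - <<'E'
from bench import *
import cv2
b=snapshot("side")["frame"][150:325,230:370,::-1]
cv2.imwrite("pics/m3.png",cv2.resize(b,(480,600),interpolation=cv2.INTER_CUBIC))
E
```

```text
t 6.25 tip in slide mm [ 1.1 42.1 54.5] F [-0.4 -4.4  6.6] open 0.0003
yaw of tool y -0.000126641623599974
rot left [-0.     0.001 -0.   ]
shift to (0,-85,tip90) [   1.  -127.1  -35.4]
```

View pics/m3.png

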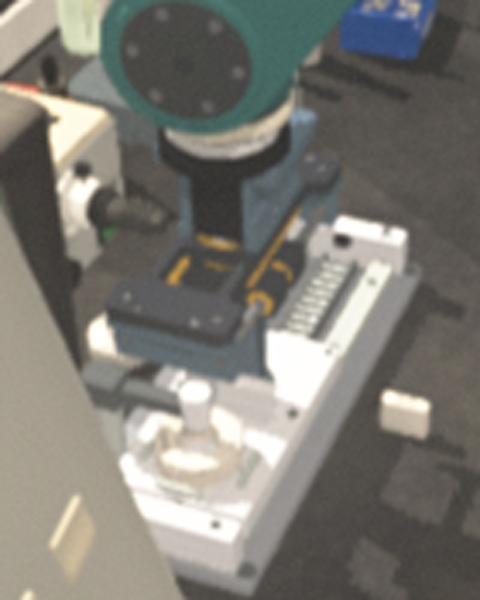

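The carriage looks to be against the stop, with the ring under the stylus. A little more push will confirm it on the rest.

Emit:
send_rows --pt "0 0.5 0 0 0 0" --pt "0 1 0 0 0 0" --pt "0 1.5 0 0 0 0" --pt "0 2 0 0 0 0"

```text
clock: 6.63
ee_pos: [0.5326, 0.1438, 0.1325]
ee_rot: [-0.023, 1.0, -0.0, 0.001]
contact_force: [1.9, -16.0, 7.2]
opening: 0.0003
grasp_force: 9.3
```

Emit:
send_rows --pt "0 0.5 0 0 0 0" --pt "0 1 0 0 0 0" --pt "0 1.5 0 0 0 0" --pt "0 2 0 0 0 0"

```text
clock: 6.97
ee_pos: [0.5326, 0.1443, 0.1325]
ee_rot: [-0.023, 1.0, -0.002, 0.0]
contact_force: [4.4, -39.7, 11.7]
opening: 0.0007
grasp_force: 20.7
```

At −40 N on the rest the carriage is firmly against the stop. I'll ease off slightly while keeping a +y push, lift straight up so the button springs and locks, then back off and clear.

Emit:
send_rows --pt "0 -1.5 0 0 0 0" --pt "0 -1.5 0 0 0 0" --pt "0 -1.5 -2 0 0 0" --pt "0 -1.5 -4 0 0 0" --pt "0 -1.5 -6 0 0 0" --pt "0 -1.5 -9 0 0 0" --pt "0 -1.5 -12 0 0 0" --pt "0 -1.5 -13 0 0 0"

```text
clock: 7.63
ee_pos: [0.5321, 0.1447, 0.1453]
ee_rot: [-0.023, 1.0, -0.0, 0.0]
contact_force: [0.3, -3.8, -1.9]
opening: 0.0006
grasp_force: 1.9
```

```bash
python3 st.py
```

```text
t 7.6333 tip in slide mm [ 0.6 44.6 67.3] F [ 0.3 -3.8 -1.9] open 0.0006
yaw of tool y -0.00027284676935722396
rot left [-0.  0. -0.]
shift to (0,-85,tip90) [   0.6 -129.6  -22.7]
```

Emit:
send_rows --pt "0 -3 0 0 0 0" --pt "0 -6 0 0 0 0" --pt "0 -6 -8 0 0 0" --pt "0 -6 -25 0 0 0" --pt "0 -6 -60 0 0 0" --pt "0 -6 -100 0 0 0" --pt "0 -40 -130 0 0 0" --pt "0 -80 -140 0 0 0"

```text
clock: 8.3
ee_pos: [0.5369, 0.0686, 0.2892]
ee_rot: [-0.024, 1.0, 0.0, 0.003]
contact_force: [1.3, 0.2, 0.0]
opening: 0.0004
grasp_force: 0.0
```

Emit:
send_rows --pt "0 -40 0 0 0 0" --pt "0 -80 0 0 0 0" --pt "0 -120 0 0 0 0" --pt "0 -160 0 0 0 0" --pt "0 -200 0 0 0 0" --pt "0 -240 0 0 0 0" --pt "0 -250 0 0 0 0" --pt "0 -250 0 0 0 0"

```text
clock: 8.97
ee_pos: [0.5468, -0.1844, 0.2849]
ee_rot: [-0.021, 1.0, -0.0, 0.0]
contact_force: [0.3, 0.0, -0.4]
opening: 0.0004
grasp_force: 0.0
```

```bash
python3 st.py|head -1
python3 - <<'E'
from bench import *
from h import *
import cv2
a=snapshot("top");b=snapshot("side")["frame"][200:325,240:360,::-1]
t=a["frame"][170:310,160:380,::-1]
cv2.imwrite("pics/m4.png",cv2.hconcat([cv2.resize(t,(550,350),interpolation=2),cv2.resize(b,(240,350),interpolation=2)]))
p=np.load("p.npy")
print("expected px in crop: button, ring, carriage +-y edges",((proj(a,w(p,[(0,30,64),(0,105,64),(0,140,46),(0,-20,46)]))-[160,170])*2.5).round(1).tolist())
E
```

```text
t 8.9667 tip in slide mm [   0.3 -284.8  206.9] F [ 0.3  0.  -0.4] open 0.0004
expected px in crop: button, ring, carriage +-y edges [[311.1, 182.2], [225.6, 185.8], [188.8, 189.3], [368.0, 181.8]]
```

View pics/m4.png

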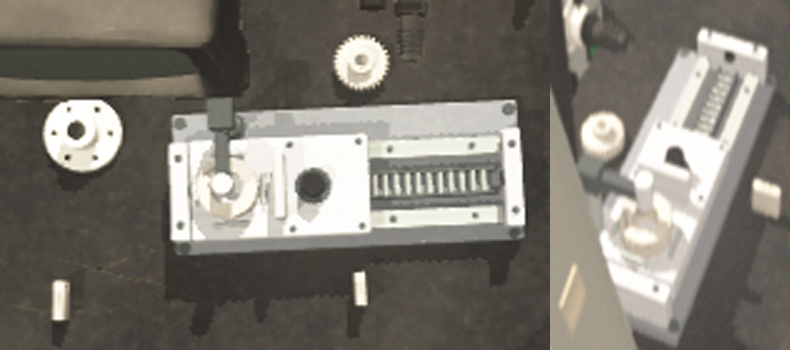

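The carriage is against the +y block: its edges sit at columns 189 and 369, against 189 and 368 expected. The button is up at (313,184), the ring is under the stylus at (226,188), and the bystanders in view (gear, flange, both gauge blocks) are in place. Handing in.

```bash
python3 -c "
from bench import *
print(finish_job())"
```

```text
the job is handed in; nothing more can be done
None
```

The carriage is locked hard against the end stop with the ring gauge under the measuring head, the button is up and the arm is clear; the job was handed in at about 9 s, and no verdict was returned.

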